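Run down the two wing nuts of the book press

ROBOT

A 6-joint arm with a two-finger parallel gripper is mounted at the origin on the work surface. World frame = base frame: x ahead of the robot, y to its left, z up, the work surface at z = 0. Lengths are in m, angles in rad, forces in N, time in s.
With the tool pointing down it reaches from about 0.35 to 0.975 m from the base axis. Payload 4.9 kg.
Tool frame: the origin (TCP) lies on the mounting face of the last link; the fingertips stand 173 mm ahead of it and the grasp point (between the pads) lies 155 mm ahead of it (tcp_to_grasp is the distance from the TCP to the grasp point, in m); z points along the fingers, y is the line along which they close (so a half turn about z gives the same grasp; the last joint's range is limited). The gripper opens to 85 mm and grips with 20 to 120 N. Pads are 22 mm wide; open, the fingers measure 114 mm over their backs; the gripper's body (76 mm by 85 mm) begins 54 mm behind the grasp point. The pads swing forward as they close: fully open they stand 13 mm farther back than shut.
Start: joints at [1.141, 0.053, 1.613, -0, 1.476, -0.119], TCP at [0.191, 0.595, 0.405] pointing down, gripper open.
Joint ranges: [-3.01, 3.01], [-1.01, 2.22], [0.06, 2.58], [-1.02, 4.17], [0.09, 2.62], [-3.14, 3.14]. Speed limits (rad/s): [2.57, 2.57, 3.14, 3.14, 3.14, 3.14].

INTERFACE

Orientations are given as a rotation vector (axis times angle).
In Python, from station import get_obs, get_image, calibration, finish_job, tcp_to_grasp gives the robot as it stands. The module is installed in compiled form; this text tells all that it offers.
- The arm moves only by the tool arm_command, never from a script. Its argument "plan" is a list that holds one entry, the list of rows, each a list of 6 numbers: the shift along the tool's x, y, z in cm, then the turn, a rotation vector about the tool's x, y, z in rad. A call has 1 to 12 rows; each row is the pose to reach, as a shift and turn from the pose commanded when the call began, along the tool's axes at that moment; what a row does not reach only later rows make up. A row lasts 1/12 s, in which the tool goes at most 41.7 mm and 7.16 degrees, less where a joint would pass 70% of its speed; a pose out of reach is approached as far as the arm can. A call with a gripper value outside its range is refused whole. "gripper" is the closure, from -1 (fully open) to 1 (shut), set as the call begins (left out, the last holds). The fingers move at their own pace and stop on an object; "force" is the grip in N (left out, the last holds). Time passes only in rows, so rows that repeat a pose let the fingers close. It gives the time, the measured TCP pose, the force, the opening and the grip force at its end, in the units of the state.
- get_obs(): the state, without advancing time (a new reading comes with each control period).
- get_image(name): name is "scene" or "top" or "wrist"; returns (picture, depth): 420x560x3 uint8, blue, green, red; 420x560 float32, m along the optical axis (not along the pixel's ray), 0 where there is no reading.
- calibration(name): a dict with "fx", "fy", "cx", "cy" (pixels), "pose" (4x4, takes a point from camera to world coordinates). Camera axes: x right, y up, looking along -z (the intrinsics and any distortion apply to the point x, -y, -z); pixel columns grow to the right and rows downward; lengths in m; the calibration is good to about 2 mm. A picture is of the moment at which its call begins: read the wrist's pose just before it. calibration takes no time and is no camera call; for the wrist camera it gives the pose at the moment of the call.
- finish_job(): hands the job in; it is judged then, once.
The state is a dict: "t": time; "q": joint angles; "dq": joint speeds; "effort": joint torques, N m; "tool_pos": TCP position; "tool_rot": TCP orientation; "contact_force": force on the tool from outside, world axes, zero at the start; "wrist_torque": the same for the moment, N m; "opening": finger opening in m; "grip_force": force on a finger pad.
Only numpy, scipy, OpenCV 4.12 (cv2) and the standard library are available. Lean on these libraries where they do the work, as an engineer would, in place of code of your own. Each camera call takes 0.05 s, during which the arm holds its last target. There are 200 camera calls.

TASK

A mended book is drying in the bamboo book press on the sideboard, but both of the press's wing nuts were left loose. With the gripper's fingers shut, push the wings of each nut round with a fingertip, stroke after stroke and clockwise seen from above, until both nuts are fully home and finger-tight on their washers, then move clear. Do not take hold of or force the nuts, do not lift the press or shove it across the top, and leave the things around it where they stand.

Things in the scene. Friction and masses are not known exactly. Their poses are not given: they have to be found in the camera images.
- press: Two-bolt bamboo book press, about 2 kg, loose on rubber feet: two boards 150 x 276 x 16 mm with a grey cloth book between, spine proud on its -x side. Origin: centre of the underside; y the long way, z up. Upper board's top 64 mm up. At each end (x = 0, y = +118 and -118 mm) a 10 mm bolt, its end 76.5 mm up, with a 2 mm washer and a steel wing nut.
- nut_left (a joint): Turn of the wing nut at the press's +y end, rad. 0 = fully home on its washer (firm stop); positive = unscrewed, anticlockwise from above. Starts 0.45 to 0.73 of a turn loose. Pushed clockwise it falls to 0, sinking 1.5 mm a turn. Runs freely (about 0.6 N at the wing tips), stays where left, does not coast.
- nut_left_wings (a point): On the +y nut's axis, 18 mm above its underside (84 mm above the sideboard when home); turns with the nut: x axis along its two wings, z up. Nut 50 mm across the wings, 25 mm tall; hub 20 mm across, 10 mm tall. Each wing is an upright round ear, 18 mm across, 4 mm thick, centred 16 mm from the axis and 16 mm above the underside (7 to 25 mm from the axis).
- nut_right (a joint): Turn of the wing nut at the press's -y end, rad; same meaning, start range and behaviour as nut_left (0 = home, falls when pushed clockwise seen from above).
- nut_right_wings (a point): The same point on the axis of the -y wing nut, 18 mm above its underside, x axis along its wings; the nut is the same as the other one.
- vase: Tall cobalt-blue glass vase, 280 mm tall, 100 mm across; origin at the centre of its foot. Leave alone.
- caddy: Black plastic remote caddy 90 x 160 mm, 75 mm tall, with two remotes standing in it to 110 mm; origin at the centre of its underside. Leave alone.
- toothpicks: White ceramic toothpick holder, 46 mm across, 55 mm tall, with toothpicks to 67 mm; origin at the centre of its underside. Leave alone.
- key_tray: Silver aluminium keyring tray 100 x 150 mm, 18 mm tall, with keys lying in it; origin at the centre of its underside. Leave alone.

How it is judged:
By the outcome, as a careful person would: the job done as asked, in the order asked, and still so for the second after the job is handed in, with the robot touching nothing.
It also fails if it takes over 72 s, if anything falls off the work surface, if the arm or the gripper's body presses on something with over 40 N, if the wrist force passes 120 N, or if a joint passes its speed limit or range.

## Working session

There is one attempt and no reset: what is moved stays moved. The work goes in short steps, Python scripts to look and compute and a tool call to move; the robot and the scene stay as the last step left them, time stands still between calls to the robot, and variables do not carry over. Pictures are saved under pics/ and viewed, at most 10 in all, crops included, and the job is handed in when it is done.

Besides the shell and the picture viewer there is one more tool, called after "Request:" as name(argument=value, ...) on one line, values as JSON. arm_command: Moves the arm, as the interface text tells. Its arguments: {"type":"object","properties":{"plan":{"type":"array"},"gripper":{"type":"number"},"force":{"type":"number"}},"required":["plan"]}

```bash
mkdir -p pics; python3 - <<'E'
from station import *
import cv2,numpy as np
o=get_obs();print(o['t'],o['tool_pos'],o['tool_rot'],o['opening'],tcp_to_grasp)
for n in ('scene','top'):
    im,d=get_image(n);cv2.imwrite(f'pics/{n}0.png',im);np.save(f'pics/{n}0.npy',d);np.save(f'pics/{n}0i.npy',im)
    c=calibration(n);print(n,c)
E
```

```text
0.0 [0.19100794 0.59480391 0.40348211] [-0.48611001 -3.10317289  0.00311573] 0.08550967784597677 0.1547
scene {'fx': 442.3938949590538, 'fy': 442.3938949590538, 'cx': 275.4301480273613, 'cy': 206.38293314163374, 'pose': array([[ 0.68894183, -0.46625608,  0.55494542,  1.31168922],
       [ 0.72472361,  0.45538789, -0.51710497, -0.67634957],
       [-0.01161208,  0.7584373 ,  0.65164256,  0.97217661],
       [ 0.        ,  0.        ,  0.        ,  1.        ]])}
top {'fx': 450.4210049752766, 'fy': 450.4210049752766, 'cx': 279.42082526097465, 'cy': 211.32437466535632, 'pose': array([[ 2.47720604e-02,  9.91207207e-01, -1.29979295e-01,
         3.56218071e-01],
       [-9.99685731e-01,  2.50616753e-02,  5.92693483e-04,
         9.30804615e-03],
       [ 3.84498095e-03,  1.29923765e-01,  9.91516531e-01,
         1.52021198e+00],
       [ 0.00000000e+00,  0.00000000e+00,  0.00000000e+00,
         1.00000000e+00]])}
```

View pics/top0.png

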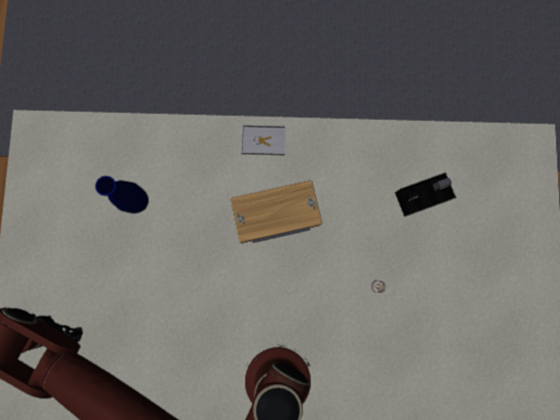

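View pics/scene0.png

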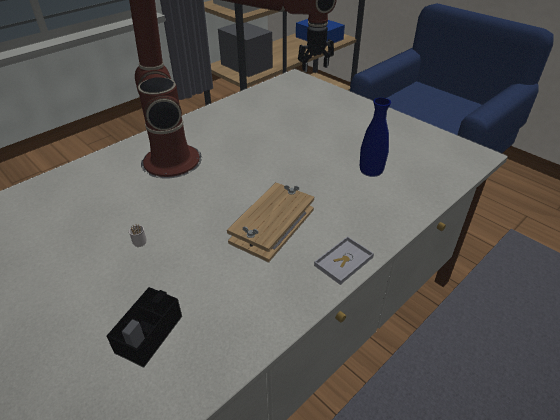

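The top view shows the press centred near pixel (277,212), with nuts near (240,218) and (312,203). The spine side faces the robot. The vase (110,185), caddy (425,195), toothpicks (378,286) and tray (263,140) all stand well clear.

```bash
cat > h.py <<'E'
from station import *
import cv2,numpy as np
from scipy.spatial.transform import Rotation as R
def cast(c,uv,z):
    uv=np.atleast_2d(uv).astype(float)
    d=np.c_[(uv[:,0]-c['cx'])/c['fx'],-(uv[:,1]-c['cy'])/c['fy'],-np.ones(len(uv))]@c['pose'][:3,:3].T
    p=c['pose'][:3,3]; return p+d*((z-p[2])/d[:,2])[:,None]
def proj(c,P):
    q=(np.atleast_2d(P)-c['pose'][:3,3])@c['pose'][:3,:3]
    return np.c_[c['cx']+c['fx']*q[:,0]/-q[:,2],c['cy']-c['fy']*q[:,1]/-q[:,2]]
def shift(P,Rt=None):
    """tool-axes shift (cm) and turn from the present pose to TCP position P, orientation Rt"""
    o=get_obs();r=R.from_rotvec(o['tool_rot'])
    s=r.inv().apply(np.array(P)-o['tool_pos'])*100
    t=(r.inv()*Rt).as_rotvec() if Rt is not None else np.zeros(3)
    return np.round(np.r_[s,t],3)
E
python3 - <<'E'
from h import *
im=np.load('pics/top0i.npy');c=calibration('top')
hsv=cv2.cvtColor(im,cv2.COLOR_BGR2HSV)
m=cv2.inRange(hsv,(8,70,60),(28,255,255));m[:,:200]=0;m[:,350:]=0;m[:170]=0;m[250:]=0
m=cv2.morphologyEx(m,cv2.MORPH_CLOSE,np.ones((9,9)))
n=max(cv2.findContours(m,0,1)[0],key=cv2.contourArea)
P=cast(c,n[:,0],.064)[:,:2].astype(np.float32)
print(cv2.minAreaRect(P))
print(cast(c,[[240,218],[312,203]],.085))
o=get_obs();w=calibration('wrist');r=R.from_rotvec(o['tool_rot'])
print(w['fx'],r.inv().apply(w['pose'][:3,3]-o['tool_pos']),(r.inv()*R.from_matrix(w['pose'][:3,:3])).as_matrix().round(3), r.as_matrix().round(3))
E
```

```text
((0.5478947758674622, 0.020983710885047913), (0.15154039859771729, 0.27398061752319336), 14.179303169250488)
[[ 0.51958664  0.13427197  0.085     ]
 [ 0.5740606  -0.09582842  0.085     ]]
304.7013627198495 [0.07062558 0.00024649 0.0322098 ] [[ 0.001  0.961  0.277]
 [ 1.    -0.001 -0.   ]
 [ 0.     0.277 -0.961]] [[-0.952  0.306 -0.001]
 [ 0.306  0.952 -0.002]
 [ 0.    -0.002 -1.   ]]
```

Request:
arm_command(plan=[[[-5,-4,0.5,0,0,0],[-8,-6.5,1,0,0,0],[-11,-9,1,0,0,0],[-14,-11,1.5,0,0,0],[-17,-13.5,1.5,0,0,0],[-20,-16,2,0,0,0],[-23,-18.5,2,0,0,0],[-26,-21,2,0,0,0],[-29,-23.5,2.5,0,0,0],[-32,-26,3,0,0,0],[-35,-28,3,0,0,0],[-35,-28,3,0,0,0]]], gripper=1, force=20)

```text
t: 1.1
tool_pos: [0.4411, 0.2173, 0.374]
tool_rot: [0.497, 3.101, -0.004]
contact_force: [-0.5, 0.4, 0.2]
opening: 0.0002
grip_force: 0.0
```

```bash
python3 - <<'E'
from h import *
print(shift([.586,.009,.36]),get_obs()['q'],get_obs()['contact_force'])
E
```

```text
[-20.271 -15.261   1.458   0.      0.      0.   ] [ 0.30681285 -0.25412854  1.94920897 -0.00238234  1.44689234 -0.94617754] [-0.50251916  0.36839969  0.22314955]
```

Request:
arm_command(plan=[[[-4,-3,0.3,0,0,0],[-7,-5.5,0.5,0,0,0],[-10,-7.5,0.7,0,0,0],[-13,-10,1,0,0,0],[-16,-12,1.2,0,0,0],[-19,-14,1.4,0,0,0],[-20.3,-15.3,1.5,0,0,0],[-20.3,-15.3,1.5,0,0,0],[-20.3,-15.3,1.5,0,0,0]]])

```text
t: 1.85
tool_pos: [0.5853, 0.0135, 0.359]
tool_rot: [-0.488, -3.102, -0.001]
contact_force: [-0.6, 0.1, -0.3]
opening: -0.0002
grip_force: 0.0
```

```bash
python3 - <<'E'
from h import *
o=get_obs();print(o['tool_pos'],o['dq'].round(3) if hasattr(o['dq'],'round') else o['dq'])
c=calibration('wrist');im,d=get_image('wrist');np.savez('pics/w1.npz',im=im,d=d,pose=c['pose']);cv2.imwrite('pics/w1.png',im)
print(c); print(proj(c,[[.5196,.134,.085],[.574,-.096,.085]]))
E
```

```text
[0.58528191 0.01349035 0.35896592] [ 0.03  -0.025  0.019  0.005  0.002 -0.001]
{'fx': 304.7013627198495, 'fy': 304.7013627198495, 'cx': 279.5347346841638, 'cy': 214.276891128862, 'pose': array([[ 3.06254095e-01, -9.15160823e-01, -2.62086048e-01,
         5.18119637e-01],
       [ 9.51949782e-01,  2.94477435e-01,  8.41109539e-02,
         3.54251526e-02],
       [ 2.03377293e-04, -2.75252081e-01,  9.61372067e-01,
         3.26868036e-01],
       [ 0.00000000e+00,  0.00000000e+00,  0.00000000e+00,
         1.00000000e+00]])}
[[407.37537884  86.42879092]
 [152.04245246 241.73109095]]
```

View pics/w1.png

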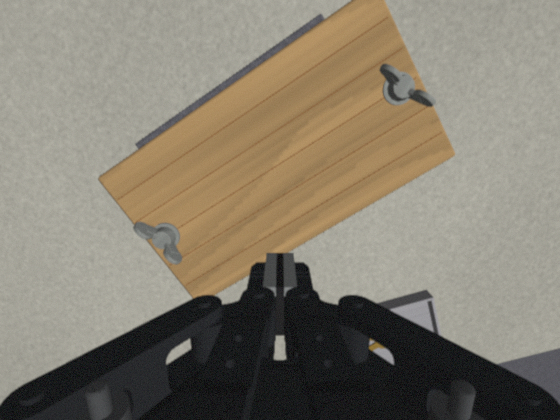

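The wrist view shows both nuts clearly. The left nut is at (404,88) with ears near (390,73) and (424,98); the right nut is at (161,238) with ears near (146,231) and (173,251). The shut fingertip, at (280,270), is narrow.

```bash
cat >> h.py <<'E'
def nuts(c,im,d,guess):
    v,u=np.mgrid[:420,:560]
    q=np.stack([(u-c['cx'])/c['fx']*d,-(v-c['cy'])/c['fy']*d,-d],-1)
    W=q@c['pose'][:3,:3].T+c['pose'][:3,3]
    hsv=cv2.cvtColor(im,cv2.COLOR_BGR2HSV)
    for g in guess:
        m=(np.hypot(W[...,0]-g[0],W[...,1]-g[1])<.033)&(d>0)&(W[...,2]>.076)&(hsv[...,1]<70)
        m=cv2.morphologyEx(m.astype(np.uint8),cv2.MORPH_OPEN,np.ones((2,2)))
        P=W[m>0]
        r=cv2.minAreaRect(P[:,:2].astype(np.float32));b=cv2.boxPoints(r)
        w,V=np.linalg.eigh(np.cov(P[:,:2].T));a=np.degrees(np.arctan2(V[1,1],V[0,1]))%180
        t=(P[:,:2]-P[:,:2].mean(0))@V[:,1]
        print(len(P),'mean',P.mean(0).round(4),'rect',np.round(r[0],4),np.round(r[1],4),'ang',a.round(1),'ext',t.min().round(4),t.max().round(4),'z',P[:,2].max().round(4))
    return W
E
python3 - <<'E'
from h import *
f=np.load('pics/w1.npz');c=dict(calibration('wrist'));c['pose']=f['pose']
W=nuts(c,f['im'],f['d'],[[.5196,.134],[.574,-.096]])
im=f['im'];m=(W[...,2]>.058)&(W[...,2]<.071)
hsv=cv2.cvtColor(im,cv2.COLOR_BGR2HSV);m=cv2.inRange(hsv,(8,70,60),(28,255,255))&(m*255).astype(np.uint8)
m[260:]=0
n=max(cv2.findContours(m,0,1)[0],key=cv2.contourArea)
print(np.median(W[m>0][:,2]))
r=cv2.minAreaRect(cast(c,n[:,0],.064)[:,:2].astype(np.float32));print(r)
ctr=np.array(r[0]);
for a in (13.5,14.,14.5):
    a=np.radians(a);print(ctr+.118*np.array([-np.sin(a),np.cos(a)]),ctr-.118*np.array([-np.sin(a),np.cos(a)]))
E
```

```text
536 mean [0.5197 0.1344 0.0845] rect [0.5165 0.1176] [0.161  0.0328] ang 50.4 ext -0.0772 0.062 z 0.3269
502 mean [ 0.5772 -0.0924  0.0838] rect [ 0.5571 -0.0561] [0.0495 0.1973] ang 27.2 ext -0.0267 0.0236 z 0.3269
0.0626013165099494
((0.5475168228149414, 0.021190956234931946), (0.1472052037715912, 0.2711166441440582), 14.292583465576172)
[0.51997027 0.13593061] [ 0.57506338 -0.09354869]
[0.51897004 0.13568585] [ 0.57606361 -0.09330394]
[0.51797198 0.13543238] [ 0.57706166 -0.09305047]
```

```bash
sed -i 's/P=W\[m>0\]$/P=W[m>0];P=P[(P[:,2]>.07)\&(P[:,2]<.11)]/' h.py; python3 - <<'E'
from h import *
f=np.load('pics/w1.npz');c=dict(calibration('wrist'));c['pose']=f['pose']
nuts(c,f['im'],f['d'],[[.519,.1355],[.5765,-.0932]]);print(get_obs()['q'],get_obs()['tool_pos'],get_obs()['tool_rot'])
E
```

```text
522 mean [0.5192 0.1339 0.0847] rect [0.5183 0.1358] [0.0476 0.0077] ang 39.0 ext -0.0243 0.0233 z 0.0919
478 mean [ 0.5766 -0.0923  0.0842] rect [ 0.5783 -0.0935] [0.0482 0.0073] ang 26.7 ext -0.0251 0.0231 z 0.092
[-1.02864209e-01 -8.99984735e-03  1.75258674e+00  6.35713710e-04
  1.39941460e+00 -1.36294772e+00] [0.58493512 0.0142791  0.3591466 ] [-4.86051674e-01 -3.10230773e+00 -8.65963792e-04]
```

```bash
cat >> h.py <<'E'
def down(alpha): # tool down, tool x at yaw alpha (deg)
    a=np.radians(alpha);return R.from_matrix(np.array([[np.cos(a),np.sin(a),0],[np.sin(a),-np.cos(a),0],[0,0,-1]]))
def pushpose(A,th,rho,h,z):
    a=np.radians(th);u=np.array([np.cos(a),np.sin(a)]);t=np.array([-u[1],u[0]])
    return np.r_[np.array(A)+rho*u+h*t,z]
def arc(h,rho,phis):
    for p in phis: print([round(100*(h*np.cos(p)-rho*np.sin(p)-h),2),round(100*(h*np.sin(p)+rho*np.cos(p)-rho),2),0,0,0,round(p,3)])
E
python3 - <<'E'
from h import *
print(shift(pushpose([.5187,.1355],39,.012,.019,.30),down(129)))
E
```

```text
[ 1.0938e+01  1.1558e+01  5.9350e+00 -0.0000e+00 -2.0000e-03  5.7900e-01]
```

Request:
arm_command(plan=[[[2,2,0.5,0,0,0.1],[4,4,1.5,0,0,0.2],[6,6,2.5,0,0,0.3],[8,8,3.5,0,0,0.4],[10,10,4.5,0,0,0.5],[10.9,11.6,5.9,0,0,0.58],[10.9,11.6,5.9,0,0,0.58],[10.9,11.6,5.9,0,0,0.58],[10.9,11.6,5.9,0,0,0.58]]])

```text
t: 2.65
tool_pos: [0.5166, 0.158, 0.3013]
tool_rot: [1.349, 2.836, 0.0]
contact_force: [1.1, 0.5, 0.5]
opening: 0.0003
grip_force: 0.0
```

```bash
python3 - <<'E'
from h import *
print(shift(pushpose([.5187,.1355],39,.012,.019,.253),down(129)),get_obs()['q'].round(3))
c=calibration('wrist');im,d=get_image('wrist');cv2.imwrite('pics/w2.png',im)
print(proj(c,[.5187,.1355,.09]))
print(shift(pushpose([.5187,.1355],39,.012,.019,.253),down(129)))
E
```

```text
[ 2.700e-02 -5.800e-02  4.834e+00  1.000e-03  1.000e-03  2.000e-03] [ 0.159 -0.063  1.906 -0.     1.298 -0.523]
[[259.65512299 270.24090126]]
[ 9.200e-02 -6.300e-02  4.873e+00  1.000e-03  1.000e-03  1.000e-03]
```

View pics/w2.png

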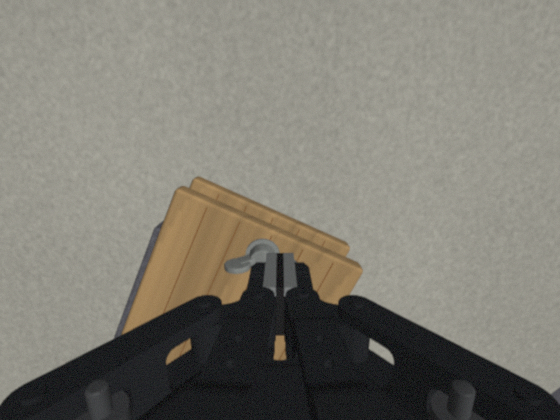

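The wrist view shows the left nut near (262,252), with one ear at (240,264) and the other hidden by the fingertip, so the position is right. Next I'll descend.

Request:
arm_command(plan=[[[0.05,-0.05,1.5,0,0,0],[0.05,-0.05,3,0,0,0],[0.05,-0.05,4,0,0,0],[0.05,-0.05,4.8,0,0,0],[0.05,-0.05,4.85,0,0,0],[0.05,-0.05,4.85,0,0,0]]])

```text
t: 3.2
tool_pos: [0.5163, 0.1572, 0.252]
tool_rot: [-1.354, -2.834, 0.001]
contact_force: [0.2, 0.4, 0.4]
opening: 0.0002
grip_force: 0.0
```

```bash
python3 - <<'E'
from h import *
print(get_obs()['contact_force'].round(2),shift(pushpose([.5187,.1355],39,.012,.013,.253),down(129)))
arc(.013,.012,np.arange(1,12)*.1)
E
```

```text
[0.17 0.36 0.41] [-0.534  0.018 -0.097 -0.001 -0.    -0.001]
[np.float64(-0.13), np.float64(0.12), 0, 0, 0, np.float64(0.1)]
[np.float64(-0.26), np.float64(0.23), 0, 0, 0, np.float64(0.2)]
[np.float64(-0.41), np.float64(0.33), 0, 0, 0, np.float64(0.3)]
[np.float64(-0.57), np.float64(0.41), 0, 0, 0, np.float64(0.4)]
[np.float64(-0.73), np.float64(0.48), 0, 0, 0, np.float64(0.5)]
[np.float64(-0.9), np.float64(0.52), 0, 0, 0, np.float64(0.6)]
[np.float64(-1.08), np.float64(0.56), 0, 0, 0, np.float64(0.7)]
[np.float64(-1.26), np.float64(0.57), 0, 0, 0, np.float64(0.8)]
[np.float64(-1.43), np.float64(0.56), 0, 0, 0, np.float64(0.9)]
[np.float64(-1.61), np.float64(0.54), 0, 0, 0, np.float64(1.0)]
[np.float64(-1.78), np.float64(0.5), 0, 0, 0, np.float64(1.1)]
```

Request:
arm_command(plan=[[[-0.3,0,0,0,0,0],[-0.55,0,0,0,0,0],[-0.68,0.12,0,0,0,0.1],[-0.81,0.23,0,0,0,0.2],[-0.96,0.33,0,0,0,0.3],[-1.12,0.41,0,0,0,0.4],[-1.28,0.48,0,0,0,0.5],[-1.45,0.52,0,0,0,0.6],[-1.63,0.56,0,0,0,0.7],[-1.81,0.57,0,0,0,0.8],[-1.98,0.56,0,0,0,0.9],[-2.16,0.54,0,0,0,1.0]]])

```text
t: 4.2
tool_pos: [0.5347, 0.1441, 0.2532]
tool_rot: [2.551, 1.832, 0.004]
contact_force: [1.2, 0.8, -0.6]
opening: 0.0001
grip_force: 0.5
```

```bash
python3 - <<'E'
from h import *
o=get_obs();print(o['contact_force'].round(2),o['wrist_torque'].round(3),shift(pushpose([.5187,.1355],39-57.3,.012,.013,.2525),down(129-57.3)))
c=calibration('wrist');im,d=get_image('wrist');cv2.imwrite('pics/w3.png',im)
E
```

```text
[ 1.17  0.75 -0.57] [ 0.135 -0.102 -0.008] [-0.019 -0.049  0.074  0.002 -0.001 -0.006]
```

View pics/w3.png

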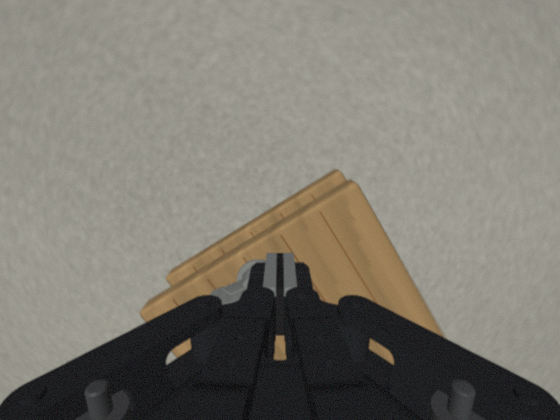

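The left ear at (235,292) has turned with the tool and the wing still lies along the fingertip's face. The stroke works, so I'll continue it.

Request:
arm_command(plan=[[[-0.13,0.12,0,0,0,0.1],[-0.26,0.23,0,0,0,0.2],[-0.41,0.33,0,0,0,0.3],[-0.57,0.41,0,0,0,0.4],[-0.73,0.48,0,0,0,0.5],[-0.9,0.52,0,0,0,0.6],[-1.08,0.56,0,0,0,0.7],[-1.26,0.57,0,0,0,0.8],[-1.43,0.56,0,0,0,0.9],[-1.61,0.54,0,0,0,1.0],[-1.61,0.54,0,0,0,1.0]]])

```text
t: 5.17
tool_pos: [0.5345, 0.1268, 0.253]
tool_rot: [3.116, 0.393, 0.003]
contact_force: [0.6, -0.2, 0.5]
opening: -0.0
grip_force: 0.5
```

Request:
arm_command(plan=[[[-0.13,0.12,0,0,0,0.1],[-0.26,0.23,0,0,0,0.2],[-0.41,0.33,0,0,0,0.3],[-0.57,0.41,0,0,0,0.4],[-0.73,0.48,0,0,0,0.5],[-0.9,0.52,0,0,0,0.6],[-0.9,0.52,0,0,0,0.6],[-0.9,0.52,0,0,0,0.6]]])

```text
t: 5.83
tool_pos: [0.5269, 0.1198, 0.2527]
tool_rot: [3.095, -0.538, 0.002]
contact_force: [0.8, -0.4, -0.7]
opening: 0.0
grip_force: 0.5
```

```bash
python3 - <<'E'
from h import *
th=39-np.degrees(2.6)
o=get_obs();print(o['contact_force'].round(2),o['wrist_torque'].round(3),o['q'].round(2),shift(pushpose([.5187,.1355],th,.012,.013,.2525),down(th+90)))
E
```

```text
[ 0.82 -0.4  -0.65] [-0.14  -0.073  0.057] [ 0.09 -0.    1.94 -0.    1.21  2.  ] [-0.007  0.002  0.021 -0.    -0.001  0.004]
```

Request:
arm_command(plan=[[[-0.07,0.06,0,0,0,0.05],[-0.13,0.12,0,0,0,0.1],[-0.2,0.18,0,0,0,0.15],[-0.2,0.18,0,0,0,0.15]]])

```text
t: 6.17
tool_pos: [0.5243, 0.1189, 0.2526]
tool_rot: [-3.045, 0.772, -0.001]
contact_force: [1.5, 0.7, -0.7]
opening: 0.0002
grip_force: 0.5
```

Request:
arm_command(plan=[[[-0.07,0.06,0,0,0,0.05],[-0.13,0.12,0,0,0,0.1],[-0.13,0.12,0,0,0,0.1]]])

```text
t: 6.42
tool_pos: [0.5226, 0.1185, 0.2525]
tool_rot: [-3.003, 0.923, -0.001]
contact_force: [0.9, -0.8, 0.3]
opening: 0.0001
grip_force: 0.5
```

Request:
arm_command(plan=[[[-0.07,0.06,0,0,0,0.05],[-0.13,0.12,0,0,0,0.1],[-0.13,0.12,0,0,0,0.1]]])

```text
t: 6.67
tool_pos: [0.5209, 0.1182, 0.2525]
tool_rot: [-2.953, 1.072, -0.001]
contact_force: [-0.5, -0.1, 0.8]
opening: 0.0
grip_force: 0.6
```

Request:
arm_command(plan=[[[-0.07,0.06,0,0,0,0.05],[-0.13,0.12,0,0,0,0.1],[-0.13,0.12,0,0,0,0.1]]])

```text
t: 6.92
tool_pos: [0.5194, 0.1179, 0.2526]
tool_rot: [-2.896, 1.218, -0.004]
contact_force: [3.3, -2.1, 0.1]
opening: -0.0002
grip_force: 1.8
```

Request:
arm_command(plan=[[[-0.03,0.02,0,0,0,0.02],[-0.03,0.02,0,0,0,0.02]]])

```text
t: 7.08
tool_pos: [0.5191, 0.1179, 0.2526]
tool_rot: [-2.883, 1.249, -0.004]
contact_force: [3.8, -3.8, 0.0]
opening: 0.0003
grip_force: 2.6
```

Request:
arm_command(plan=[[[-0.03,0.02,0,0,0,0.02],[-0.03,0.02,0,0,0,0.02]]])

```text
t: 7.25
tool_pos: [0.5188, 0.1178, 0.2526]
tool_rot: [2.87, -1.277, 0.005]
contact_force: [4.4, -4.1, -1.0]
opening: -0.0002
grip_force: 3.0
```

Request:
arm_command(plan=[[[0.4,0,0,0,0,0],[0.8,0,0,0,0,0],[0.8,0,-2,0,0,0],[0.8,0,-4,0,0,0],[0.8,0,-5,0,0,-0.12],[0.8,0,-6,0,0,-0.24],[0.8,0,-7,0,0,-0.36],[0.8,0,-8,0,0,-0.48],[0.8,0,-9,0,0,-0.6],[0.8,0,-10,0,0,-0.72],[0.8,0,-10,0,0,-0.84],[0.8,0,-10,0,0,-0.96]]])

```text
t: 8.25
tool_pos: [0.5236, 0.1124, 0.3528]
tool_rot: [-3.134, -0.201, 0.0]
contact_force: [-0.4, -0.0, -0.5]
opening: -0.0002
grip_force: 0.0
```

Request:
arm_command(plan=[[[0,0,0,0,0,-0.12],[0,0,0,0,0,-0.24],[0,0,0,0,0,-0.36],[0,0,0,0,0,-0.48],[0,0,0,0,0,-0.6],[0,0,0,0,0,-0.72],[0,0,0,0,0,-0.84],[0,0,0,0,0,-0.96],[0,0,0,0,0,-1.08],[0,0,0,0,0,-1.2],[0,0,0,0,0,-1.2],[0,0,0,0,0,-1.2]]])

```text
t: 9.25
tool_pos: [0.5234, 0.1123, 0.3517]
tool_rot: [-2.482, -1.923, 0.002]
contact_force: [0.3, -0.2, 0.4]
opening: 0.0002
grip_force: 0.0
```

```bash
python3 - <<'E'
from h import *
print(shift([.586,.009,.36],down(162)))
E
```

```text
[-8.443e+00  8.642e+00 -8.410e-01 -1.000e-03 -1.000e-03 -1.509e+00]
```

Request:
arm_command(plan=[[[-0.8,0.8,0,0,0,-0.12],[-1.6,1.6,0,0,0,-0.24],[-2.4,2.4,0,0,0,-0.36],[-3.2,3.2,0,0,0,-0.48],[-4,4,0,0,0,-0.6],[-4.8,4.8,-0.5,0,0,-0.72],[-5.6,5.6,-0.5,0,0,-0.84],[-6.4,6.4,-0.5,0,0,-0.96],[-7.2,7.2,-0.8,0,0,-1.08],[-8,8,-0.8,0,0,-1.2],[-8.4,8.6,-0.8,0,0,-1.32],[-8.4,8.6,-0.8,0,0,-1.44]]])

```text
t: 10.25
tool_pos: [0.5866, 0.0086, 0.36]
tool_rot: [-0.591, -3.085, -0.0]
contact_force: [0.8, -0.1, 0.8]
opening: -0.0002
grip_force: 0.0
```

Request:
arm_command(plan=[[[0,0,0,0,0,0],[0,0,0,0,0,0]]])

```text
t: 10.42
tool_pos: [0.586, 0.0096, 0.3599]
tool_rot: [-0.601, -3.083, -0.0]
contact_force: [-0.2, -1.0, 1.1]
opening: -0.0002
grip_force: 0.0
```

```bash
python3 - <<'E'
from h import *
o=get_obs();print(o['tool_pos'])
c=calibration('wrist');im,d=get_image('wrist');cv2.imwrite('pics/w4.png',im)
W=nuts(c,im,d,[[.519,.1355],[.5765,-.0932]])
hsv=cv2.cvtColor(im,cv2.COLOR_BGR2HSV);m=cv2.inRange(hsv,(8,70,60),(28,255,255))&(((W[...,2]>.058)&(W[...,2]<.071))*255).astype(np.uint8)
m[260:]=0
n=max(cv2.findContours(m,0,1)[0],key=cv2.contourArea)
print(cv2.minAreaRect(cast(c,n[:,0],.064)[:,:2].astype(np.float32)))
print(shift(pushpose([.577,-.0932],27,.012,.021,.30),down(117)))
E
```

```text
[0.58602112 0.00960293 0.35991421]
507 mean [0.5194 0.1339 0.0842] rect [0.5184 0.1357] [0.0481 0.0077] ang 42.8 ext -0.0245 0.0235 z 0.0909
461 mean [ 0.577  -0.0922  0.0842] rect [ 0.5782 -0.0934] [0.0482 0.0071] ang 26.8 ext -0.0246 0.0235 z 0.0912
((0.5475960969924927, 0.021071910858154297), (0.14721055328845978, 0.2713867723941803), 14.270650863647461)
[-2.237e+00 -7.598e+00  5.996e+00 -0.000e+00 -1.000e-03  7.150e-01]
```

View pics/w4.png

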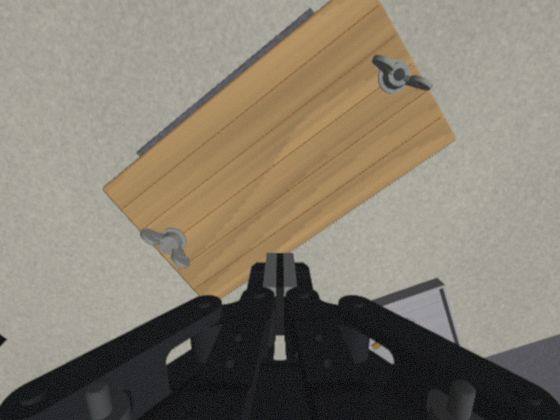

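The press hasn't moved and the left nut at (398,75) now stands turned about 176°, against its stop. The right nut at (170,242) is still at its start angle, so it is next.

Request:
arm_command(plan=[[[-0.4,-1.3,1,0,0,0.12],[-0.8,-2.6,2,0,0,0.24],[-1.2,-3.9,3,0,0,0.36],[-1.6,-5.2,4,0,0,0.48],[-2,-6.5,5,0,0,0.6],[-2.24,-7.6,6,0,0,0.715],[-2.24,-7.6,6,0,0,0.715],[-2.24,-7.6,6,0,0,0.715],[-2.24,-7.6,7,0,0,0.715],[-2.24,-7.6,7,0,0,0.715]]])

```text
t: 11.3
tool_pos: [0.5784, -0.0685, 0.2892]
tool_rot: [-1.634, -2.682, 0.0]
contact_force: [1.1, 0.5, 0.2]
opening: -0.0002
grip_force: 0.0
```

```bash
python3 - <<'E'
from h import *
print(shift(pushpose([.577,-.0932],27,.012,.021,.2525),down(117)),get_obs()['q'].round(2))
E
```

```text
[-4.400e-02 -4.500e-02  3.669e+00 -1.000e-03 -1.000e-03  5.000e-03] [-0.25  0.05  1.81  0.    1.28 -0.72]
```

Request:
arm_command(plan=[[[0,0,1.5,0,0,0],[0,0,3,0,0,0],[0,0,3.65,0,0,0],[0,0,3.65,0,0,0],[0,0,3.65,0,0,0]]])

```text
t: 11.72
tool_pos: [0.5787, -0.0689, 0.2537]
tool_rot: [-1.635, -2.682, 0.0]
contact_force: [0.4, 0.2, 1.2]
opening: -0.0001
grip_force: 0.0
```

```bash
python3 - <<'E'
from h import *
print(get_obs()['contact_force'],shift(pushpose([.577,-.0932],27,.012,.013,.2525),down(117)))
E
```

```text
[0.40403693 0.16986038 1.19638695] [-0.794 -0.056  0.115 -0.    -0.     0.005]
```

Request:
arm_command(plan=[[[-0.4,0,0.05,0,0,0],[-0.8,-0.05,0.05,0,0,0],[-0.93,0.07,0.05,0,0,0.1],[-1.06,0.18,0.05,0,0,0.2],[-1.21,0.28,0.05,0,0,0.3],[-1.37,0.36,0.05,0,0,0.4],[-1.53,0.43,0.05,0,0,0.5],[-1.7,0.47,0.05,0,0,0.6],[-1.88,0.51,0.05,0,0,0.7],[-2.06,0.52,0.05,0,0,0.8],[-2.23,0.51,0.05,0,0,0.9],[-2.41,0.49,0.05,0,0,1.0]]])

```text
t: 12.72
tool_pos: [0.5945, -0.0889, 0.2542]
tool_rot: [2.725, 1.561, 0.002]
contact_force: [0.8, 0.7, -0.1]
opening: -0.0006
grip_force: 0.4
```

Request:
arm_command(plan=[[[-0.13,0.12,0,0,0,0.1],[-0.26,0.23,0,0,0,0.2],[-0.41,0.33,0,0,0,0.3],[-0.57,0.41,0,0,0,0.4],[-0.73,0.48,0,0,0,0.5],[-0.9,0.52,0,0,0,0.6],[-1.08,0.56,0,0,0,0.7],[-1.26,0.57,0,0,0,0.8],[-1.43,0.56,0,0,0,0.9],[-1.61,0.54,0,0,0,1.0],[-1.61,0.54,0,0,0,1.0]]])

```text
t: 13.63
tool_pos: [0.591, -0.1057, 0.2542]
tool_rot: [3.14, 0.069, 0.003]
contact_force: [0.1, -0.2, 0.0]
opening: 0.0002
grip_force: 0.1
```

Request:
arm_command(plan=[[[-0.13,0.12,0,0,0,0.1],[-0.26,0.23,0,0,0,0.2],[-0.41,0.33,0,0,0,0.3],[-0.57,0.41,0,0,0,0.4],[-0.73,0.48,0,0,0,0.5],[-0.9,0.52,0,0,0,0.6],[-0.9,0.52,0,0,0,0.6],[-0.9,0.52,0,0,0,0.6]]])

```text
t: 14.3
tool_pos: [0.5822, -0.111, 0.2539]
tool_rot: [3.023, -0.853, 0.002]
contact_force: [0.1, -0.7, -0.4]
opening: 0.0003
grip_force: 0.4
```

```bash
python3 - <<'E'
from h import *
th=27-np.degrees(2.6)
o=get_obs();print(o['contact_force'].round(2),o['grip_force'],o['q'].round(2),shift(pushpose([.577,-.0932],th,.012,.013,.2525),down(th+90)))
E
```

```text
[ 0.1  -0.73 -0.4 ] 0.4077507578404038 [-0.31  0.12  1.81 -0.    1.21  1.81] [-0.081 -0.038  0.137 -0.    -0.001  0.008]
```

Request:
arm_command(plan=[[[-0.07,0.06,0,0,0,0.05],[-0.13,0.12,0,0,0,0.1],[-0.2,0.18,0,0,0,0.15],[-0.2,0.18,0,0,0,0.15]]])

```text
t: 14.63
tool_pos: [0.5794, -0.1114, 0.2537]
tool_rot: [2.95, -1.08, 0.002]
contact_force: [2.0, -0.9, 0.3]
opening: -0.0003
grip_force: 0.4
```

Request:
arm_command(plan=[[[-0.07,0.06,0,0,0,0.05],[-0.13,0.12,0,0,0,0.1],[-0.13,0.12,0,0,0,0.1]]])

```text
t: 14.88
tool_pos: [0.5776, -0.1114, 0.2535]
tool_rot: [2.892, -1.226, 0.001]
contact_force: [0.1, -1.3, 0.1]
opening: -0.0003
grip_force: 0.5
```

Request:
arm_command(plan=[[[-0.07,0.06,0,0,0,0.05],[-0.13,0.12,0,0,0,0.1],[-0.13,0.12,0,0,0,0.1]]])

```text
t: 15.13
tool_pos: [0.5758, -0.1112, 0.2534]
tool_rot: [2.828, -1.369, 0.001]
contact_force: [-0.4, -0.8, 0.4]
opening: -0.0003
grip_force: 0.5
```

Request:
arm_command(plan=[[[-0.07,0.06,0,0,0,0.05],[-0.13,0.12,0,0,0,0.1],[-0.13,0.12,0,0,0,0.1]]])

```text
t: 15.38
tool_pos: [0.574, -0.1109, 0.2533]
tool_rot: [2.756, -1.508, 0.0]
contact_force: [0.9, -0.3, 0.9]
opening: 0.0001
grip_force: 0.5
```

Request:
arm_command(plan=[[[-0.07,0.06,0,0,0,0.05],[-0.13,0.12,0,0,0,0.1],[-0.13,0.12,0,0,0,0.1]]])

```text
t: 15.63
tool_pos: [0.5723, -0.1104, 0.2533]
tool_rot: [-2.677, 1.644, -0.0]
contact_force: [0.2, -0.2, 0.6]
opening: -0.0001
grip_force: 0.5
```

Request:
arm_command(plan=[[[-0.07,0.06,0,0,0,0.05],[-0.13,0.12,0,0,0,0.1],[-0.13,0.12,0,0,0,0.1]]])

```text
t: 15.88
tool_pos: [0.5706, -0.1098, 0.2533]
tool_rot: [-2.592, 1.776, -0.0]
contact_force: [0.6, -0.9, 0.8]
opening: 0.0001
grip_force: 0.5
```

Request:
arm_command(plan=[[[-0.07,0.06,0,0,0,0.05],[-0.13,0.12,0,0,0,0.1],[-0.13,0.12,0,0,0,0.1]]])

```text
t: 16.13
tool_pos: [0.569, -0.109, 0.2533]
tool_rot: [-2.5, 1.903, -0.0]
contact_force: [-0.4, -1.3, -0.7]
opening: -0.0001
grip_force: 0.5
```

Request:
arm_command(plan=[[[-0.07,0.06,0,0,0,0.05],[-0.13,0.12,0,0,0,0.1],[-0.13,0.12,0,0,0,0.1]]])

```text
t: 16.38
tool_pos: [0.5675, -0.108, 0.2532]
tool_rot: [-2.401, 2.025, -0.0]
contact_force: [0.0, -1.0, 0.1]
opening: -0.0003
grip_force: 0.5
```

Request:
arm_command(plan=[[[-0.07,0.06,0,0,0,0.05],[-0.13,0.12,0,0,0,0.1],[-0.13,0.12,0,0,0,0.1]]])

```text
t: 16.63
tool_pos: [0.5661, -0.107, 0.2532]
tool_rot: [-2.297, 2.143, -0.0]
contact_force: [0.6, -0.5, 0.1]
opening: 0.0003
grip_force: 0.5
```

Request:
arm_command(plan=[[[-0.07,0.06,0,0,0,0.05],[-0.13,0.12,0,0,0,0.1],[-0.13,0.12,0,0,0,0.1]]])

```text
t: 16.88
tool_pos: [0.5648, -0.1058, 0.2532]
tool_rot: [-2.187, 2.255, -0.0]
contact_force: [-0.1, -0.5, 0.3]
opening: 0.0002
grip_force: 0.5
```

```bash
python3 - <<'E'
from h import *
th=27-np.degrees(3.65)
o=get_obs();print(o['contact_force'].round(2),o['grip_force'],o['q'].round(2),shift(pushpose([.577,-.0932],th,.012,.013,.2525),down(th+90)))
E
```

```text
[-0.13 -0.55  0.35] 0.4752190455171173 [-0.31  0.08  1.85  0.    1.21  2.86] [ 0.     0.031  0.069 -0.     0.     0.007]
```

Request:
arm_command(plan=[[[0.4,0,0,0,0,0],[0.8,0,0,0,0,0],[0.8,0,-2,0,0,0],[0.8,0,-4,0,0,0],[0.8,0,-5,0,0,-0.12],[0.8,0,-5,0,0,-0.24],[0.8,0,-5,0,0,-0.36],[0.8,0,-5,0,0,-0.48],[0.8,0,-5,0,0,-0.6],[0.8,0,-5,0,0,-0.72],[0.8,0,-5,0,0,-0.84],[0.8,0,-5,0,0,-0.96]]])

```text
t: 17.88
tool_pos: [0.5645, -0.114, 0.303]
tool_rot: [-2.984, 0.983, 0.001]
contact_force: [-0.8, -0.2, -0.3]
opening: 0.0001
grip_force: 0.0
```

Request:
arm_command(plan=[[[0,0,0,0,0,-0.12],[0,0,0,0,0,-0.24],[0,0,0,0,0,-0.36],[0,0,0,0,0,-0.48],[0,0,0,0,0,-0.6],[0,0,0,0,0,-0.72],[0,0,0,0,0,-0.84],[0,0,0,0,0,-0.96],[0,0,0,0,0,-1.08],[0,0,0,0,0,-1.2],[0,0,0,0,0,-1.2],[0,0,0,0,0,-1.2]]])

```text
t: 18.88
tool_pos: [0.5645, -0.114, 0.3031]
tool_rot: [-3.022, -0.859, 0.0]
contact_force: [-0.6, -0.9, -0.0]
opening: -0.0001
grip_force: 0.0
```

```bash
python3 - <<'E'
from h import *
print(shift(pushpose([.577,-.0932],-2,.012,.021,.2925),down(88)),get_obs()['q'].round(2))
E
```

```text
[ 4.32  -2.19   1.058 -0.    -0.    -0.982] [-0.33  0.02  1.82  0.    1.3   0.69]
```

Request:
arm_command(plan=[[[0.5,-0.3,0,0,0,-0.12],[1,-0.6,0,0,0,-0.24],[1.6,-0.8,0,0,0,-0.36],[2.2,-1.1,0,0,0,-0.48],[2.8,-1.4,0,0,0,-0.6],[3.3,-1.7,0,0,0,-0.72],[3.8,-2,0,0,0,-0.84],[4.32,-2.2,0,0,0,-0.96],[4.32,-2.2,0.5,0,0,-0.98],[4.32,-2.2,1,0,0,-0.98],[4.32,-2.2,1,0,0,-0.98]]])

```text
t: 19.8
tool_pos: [0.589, -0.0724, 0.2914]
tool_rot: [-2.262, -2.177, 0.003]
contact_force: [0.2, 0.6, 0.5]
opening: -0.0
grip_force: 0.0
```

```bash
python3 - <<'E'
from h import *
c=calibration('wrist');im,d=get_image('wrist');cv2.imwrite('pics/w5.png',im)
nuts(c,im,d,[[.577,-.0932]]);print(proj(c,[.577,-.0932,.09]))
print(shift(pushpose([.577,-.0932],-2,.012,.021,.2525),down(88)),get_obs()['q'].round(2))
E
```

```text
302 mean [ 0.5614 -0.0906  0.0851] rect [ 0.561  -0.0915] [0.0048 0.0143] ang 173.7 ext -0.0068 0.0075 z 0.0907
[[262.51699816 281.57305318]]
[-1.900e-02  7.600e-02  3.933e+00 -2.000e-03 -0.000e+00 -3.000e-03] [-0.25  0.07  1.79 -0.    1.28 -0.21]
```

View pics/w5.png

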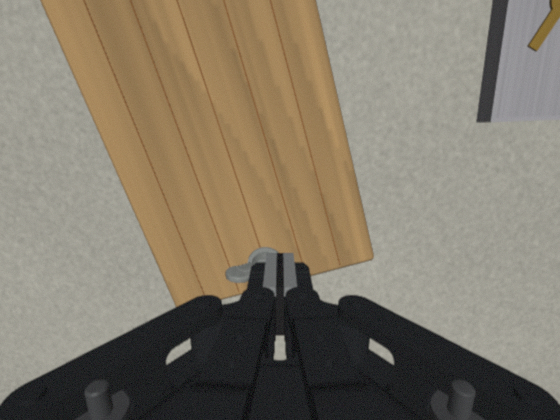

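The visible ear is at (242,271) and the wing lies about 174–178°, as expected. Next I descend for the second stroke.

Request:
arm_command(plan=[[[0,0,1.5,0,0,0],[0,0,3,0,0,0],[0,0,3.9,0,0,0],[0,0,3.9,0,0,0],[-0.4,0,3.9,0,0,0],[-0.7,0,3.9,0,0,0],[-0.7,0,3.9,0,0,0]]])

```text
t: 20.43
tool_pos: [0.5898, -0.0801, 0.2555]
tool_rot: [2.26, 2.18, 0.001]
contact_force: [0.1, -0.0, -0.2]
opening: 0.0003
grip_force: 0.0
```

Request:
arm_command(plan=[[[-0.1,0,0,0,0,0],[-0.17,0.06,0,0,0,0.05],[-0.17,0.06,0,0,0,0.05]]])

```text
t: 20.68
tool_pos: [0.5902, -0.0812, 0.255]
tool_rot: [2.314, 2.123, 0.001]
contact_force: [0.5, -0.0, -0.3]
opening: 0.0004
grip_force: 0.0
```

```bash
python3 - <<'E'
from h import *
th=27-np.degrees(3.7)+180
o=get_obs();print(o['contact_force'].round(2),o['grip_force'],shift(pushpose([.577,-.0932],th,.012,.013,.2525),down(th+90)))
E
```

```text
[ 0.5  -0.04 -0.26] 0.0 [-0.007 -0.009  0.249  0.001  0.     0.001]
```

Request:
arm_command(plan=[[[-0.07,0.06,0.1,0,0,0.05],[-0.13,0.12,0.15,0,0,0.1],[-0.13,0.12,0.15,0,0,0.1]]])

```text
t: 20.93
tool_pos: [0.5912, -0.0824, 0.2532]
tool_rot: [2.417, 2.007, 0.001]
contact_force: [0.2, 1.3, 0.2]
opening: 0.0
grip_force: 0.3
```

Touching again, at a total of 3.8.

Request:
arm_command(plan=[[[-0.07,0.06,0,0,0,0.05],[-0.13,0.12,0,0,0,0.1],[-0.13,0.12,0,0,0,0.1]]])

```text
t: 21.18
tool_pos: [0.5922, -0.0839, 0.2532]
tool_rot: [2.513, 1.884, 0.001]
contact_force: [0.7, 0.6, 1.1]
opening: -0.0001
grip_force: 0.4
```

Request:
arm_command(plan=[[[-0.07,0.06,0,0,0,0.05],[-0.13,0.12,0,0,0,0.1],[-0.13,0.12,0,0,0,0.1]]])

```text
t: 21.43
tool_pos: [0.5929, -0.0855, 0.2531]
tool_rot: [2.603, 1.757, 0.001]
contact_force: [1.0, 0.9, 0.7]
opening: -0.0001
grip_force: 0.4
```

Request:
arm_command(plan=[[[-0.07,0.06,0,0,0,0.05],[-0.13,0.12,0,0,0,0.1],[-0.13,0.12,0,0,0,0.1]]])

```text
t: 21.68
tool_pos: [0.5935, -0.0871, 0.2531]
tool_rot: [2.688, 1.625, 0.001]
contact_force: [0.4, 0.7, -0.3]
opening: 0.0001
grip_force: 0.5
```

Request:
arm_command(plan=[[[-0.07,0.06,0,0,0,0.05],[-0.13,0.12,0,0,0,0.1],[-0.13,0.12,0,0,0,0.1]]])

```text
t: 21.93
tool_pos: [0.594, -0.0889, 0.253]
tool_rot: [2.765, 1.489, 0.001]
contact_force: [2.4, 0.9, 0.1]
opening: -0.0001
grip_force: 0.5
```

Request:
arm_command(plan=[[[-0.07,0.06,0,0,0,0.05],[-0.13,0.12,0,0,0,0.1],[-0.13,0.12,0,0,0,0.1]]])

```text
t: 22.18
tool_pos: [0.5942, -0.0906, 0.2529]
tool_rot: [2.836, 1.35, 0.001]
contact_force: [1.3, 0.9, 1.4]
opening: -0.0002
grip_force: 0.5
```

Request:
arm_command(plan=[[[-0.07,0.06,0,0,0,0.05],[-0.13,0.12,0,0,0,0.1],[-0.13,0.12,0,0,0,0.1]]])

```text
t: 22.43
tool_pos: [0.5943, -0.0924, 0.2529]
tool_rot: [2.9, 1.206, 0.001]
contact_force: [1.1, 0.9, 0.7]
opening: -0.0
grip_force: 0.5
```

Request:
arm_command(plan=[[[-0.07,0.06,0,0,0,0.05],[-0.13,0.12,0,0,0,0.1],[-0.13,0.12,0,0,0,0.1]]])

```text
t: 22.68
tool_pos: [0.5946, -0.0935, 0.2529]
tool_rot: [-2.957, -1.06, -0.005]
contact_force: [4.7, 3.7, -0.4]
opening: 0.0001
grip_force: 2.6
```

Request:
arm_command(plan=[[[-0.02,0.02,0,0,0,0.02],[-0.02,0.02,0,0,0,0.02]]])

```text
t: 22.85
tool_pos: [0.5947, -0.0937, 0.253]
tool_rot: [-2.966, -1.032, -0.005]
contact_force: [4.7, 4.0, -0.7]
opening: 0.0001
grip_force: 2.9
```

Request:
arm_command(plan=[[[0.4,0,0,0,0,0],[0.8,0,0,0,0,0],[0.8,0,-2,0,0,0],[0.8,0,-4,0,0,-0.1],[0.8,0,-6,0,0,-0.2],[0.8,0,-8,0,0,-0.3],[0.8,0,-10,0,0,-0.42],[0.8,0,-11,0,0,-0.54],[0.8,0,-11,0,0,-0.66],[0.8,0,-11,0,0,-0.78],[0.8,0,-11,0,0,-0.9],[0.8,0,-11,0,0,-1.0]]])

```text
t: 23.85
tool_pos: [0.6003, -0.0894, 0.3625]
tool_rot: [-2.104, -2.332, 0.002]
contact_force: [-0.3, 0.1, 0.1]
opening: 0.0002
grip_force: 0.0
```

```bash
python3 - <<'E'
from h import *
print(shift([.586,.009,.36],down(162)))
E
```

```text
[ 9.932e+00 -4.150e-01  2.480e-01 -1.000e-03 -1.000e-03 -1.154e+00]
```

Request:
arm_command(plan=[[[1,0,0,0,0,-0.12],[2,0,0,0,0,-0.24],[3,0,0,0,0,-0.36],[4,0,0,0,0,-0.48],[5,0,0,0,0,-0.6],[6,0,0,0,0,-0.72],[7,0,0,0,0,-0.84],[8,0,0,0,0,-0.96],[9,-0.4,0.2,0,0,-1.08],[9.9,-0.4,0.2,0,0,-1.15],[9.9,-0.4,0.2,0,0,-1.15],[9.9,-0.4,0.2,0,0,-1.15]]])

```text
t: 24.85
tool_pos: [0.587, 0.0089, 0.3605]
tool_rot: [-0.509, -3.099, 0.001]
contact_force: [-0.3, -0.2, -0.1]
opening: -0.0002
grip_force: 0.0
```

```bash
python3 - <<'E'
from h import *
c=calibration('wrist');im,d=get_image('wrist');cv2.imwrite('pics/w6.png',im)
W=nuts(c,im,d,[[.519,.1355],[.5765,-.0932]])
hsv=cv2.cvtColor(im,cv2.COLOR_BGR2HSV);m=cv2.inRange(hsv,(8,70,60),(28,255,255))&(((W[...,2]>.058)&(W[...,2]<.071))*255).astype(np.uint8)
m[260:]=0
n=max(cv2.findContours(m,0,1)[0],key=cv2.contourArea)
print(cv2.minAreaRect(cast(c,n[:,0],.064)[:,:2].astype(np.float32)))
E
```

```text
496 mean [0.5195 0.134  0.0842] rect [0.5178 0.1369] [0.049  0.0098] ang 42.9 ext -0.0252 0.0238 z 0.091
277 mean [ 0.5766 -0.0909  0.0832] rect [ 0.5774 -0.0919] [0.0037 0.0486] ang 134.8 ext -0.0256 0.023 z 0.0904
((0.5475943088531494, 0.02102111279964447), (0.14726130664348602, 0.2714342474937439), 14.284042358398438)
```

View pics/w6.png

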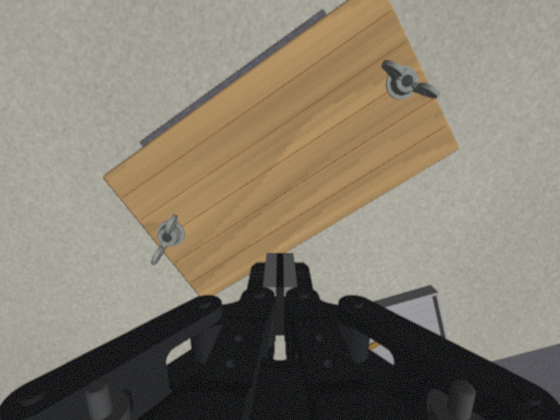

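Both nuts are seated: left (405,82) turned about 0.49 turn, right (168,236) about 0.70 turn. The press hasn't shifted and the arm is clear.

```bash
python3 -c "
from station import *
print(finish_job())"
```

```text
the job is handed in; nothing more can be done
None
```

Both wing nuts were pushed clockwise to their stops (left about 0.49 turn, right about 0.70 turn; about 6 N push at each stop), the press did not shift, the arm is clear, and the job is handed in at about 25 s.

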